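# Knock the pressed tile out of its mould

## Robot

A 7-joint arm with a two-finger parallel gripper is mounted at the origin on the work surface; the furniture and walls round the work are solid. World frame = base frame: x ahead of the robot, y to its left, z up, the work surface at z = 0. Lengths are in m, angles in rad, forces in N, time in s.
With the tool pointing down it reaches from about 0.425 to 0.875 m from the base axis. Payload 8.4 kg.
Tool frame: the origin (TCP) lies at the very end of the fingers, on their centre line; the grasp point (between the pads) lies 19 mm behind it; z points along the fingers, y is the direction in which the jaws open and shut (so a half turn about z gives the same grasp; the last joint's range is limited). The gripper opens to 85 mm and grips with 20 to 120 N. Pads are 22 mm wide; open, the fingers measure 114 mm over their backs; the gripper's body (76 mm by 85 mm) begins 54 mm behind the grasp point. The pads swing forward as they close: fully open they stand 13 mm farther back than shut.
Start: joints at [-1.406, 0.333, 0.04, 1.465, -0.013, 1.343, -0.059], TCP at [0.169, 0.627, 0.203] pointing down, gripper open.
Joint ranges: [-2.58, 2.58], [-0.38, 2.09], [-1.3, 1.39], [0.25, 2.4], [-1.5, 4.64], [0.08, 2.09], [-2.65, 2.65]. Speed limits (rad/s): [2.22, 2.22, 2.79, 2.79, 3.14, 3.14, 3.14].

## Interface

Orientations are given as a unit quaternion [w, x, y, z].
In Python, from station import robot gives the robot as it stands. The module is installed in compiled form; this text tells all that it offers.
- The arm moves only by the tool carry_out, never from a script. Its argument "deltas" is a list of rows, each a list of 3 entries, a list of its own where there are three numbers: the shift along the tool's x, y, z in mm, then the turn, a rotation vector about the tool's x, y, z in rad, then the closure, from -1 (fully open) to 1 (shut), so that 0 is half open. In form: [[[tx, ty, tz], [rx, ry, rz], jaw], ...]. A call has 1 to 8 rows; each row shifts and turns the commanded pose from where the row before left it, along the tool's axes as they then stand; what a row does not reach is not made up. A row lasts 1/12 s, in which the tool goes at most 41.7 mm and 7.16 degrees, less where a joint would pass 70% of its speed; a pose out of reach is approached as far as the arm can. A call is refused whole if a number of a shift passes 41.7 or a number of a turn 0.125, either way. A call with a gripper value outside its range is refused whole. The fingers move at their own pace and stop on an object; "grip_force" is the grip in N (left out, the last holds). Time passes only in rows, so rows that do not move let the fingers close. It gives the time, the measured TCP pose, the force and the opening at its end, in the units of the state.
- robot.state(): the state, without advancing time (a new reading comes with each control period).
- robot.get_image(name): name is "scene" or "side" or "wrist"; returns the picture (400x640x3 uint8, blue, green, red); there is no depth.
- robot.calibration(name): a dict with "K" (3x3 intrinsics, pixels), "R" (3x3) and "t" (3): a world point X has camera coordinates R X + t. Camera axes: x right, y down, z forward; pixel columns grow to the right and rows downward; lengths in m; the calibration is good to about 2 mm. A picture is of the moment at which its call begins: read the wrist's pose just before it. calibration takes no time and is no camera call; for the wrist camera it gives the pose at the moment of the call.
- robot.hand_in(): hands the job in, once; it reports no verdict.
Trained networks look in the newest picture that a camera, given by its name, has taken for a name from the list of things; names that differ only in an ending like _2 or _b are one class to them, and where a whole thing is asked for, a point or a joint stands for the part that bears it (a point fixed in the world has none). Each returns a list of dicts, best first, with "p" (0 to 1); they miss things now and then, are a little off and sometimes report something else, mostly with a low value. They report only what shows in the picture. A call takes as long as a camera call.
- robot.masks_of(camera, target): "region" (400x640 bool, what is visible of it) and "centre" ([row, column] in pixels, amid what is visible of it).
The state is a dict: "time": time; "qpos": joint angles; "dq": joint speeds; "effort": joint torques, N m; "ee_pos": TCP position; "ee_rot": TCP orientation; "force": force on the tool from outside, world axes, zero at the start; "wrist_torque": the same for the moment, N m; "gripper_width": finger opening in m.
Only numpy, scipy, OpenCV 4.12 (cv2) and the standard library are available. Lean on these libraries where they do the work, as an engineer would, in place of code of your own. Each camera call takes 0.05 s, during which the arm holds its last target.

## Task

Knock the pressed clay tile out of the tile mould: reach through the window of the grey sheet-metal guard without touching the guard, and press the knock-out lever inside all the way down, which raises the tile above the mould; leave the lever down. Then push the tile sideways with the fingertips, off the mould and onto the plaster bat beside it, so that the whole tile lies flat on the bat. The soft tile is only to be pushed, never picked up, and everything standing around is left where it is.

Things in the scene. Friction and masses are not known exactly. Their poses are not given: they have to be found in the camera images.
- mould: The tile mould, a fixed bench tool. Origin on the table under the centre of its square tile cavity (79 mm square, in an aluminium frame 107 mm square whose top is 46 mm above the table). Its own -x axis points from the cavity to the lever and guard (toward the robot); the bat lies on its +y or -y side, the slip saucer on the other, both with their centre 133.5 mm from the origin.
- guard: Grey sheet-metal guard box, fixed on the mould over the lever linkage, 164 mm long (mould x from -222 to -58 mm), 130 mm wide, top face 66 mm above the table. Same origin and axes as the mould. Must not be touched.
- window (a point): Centre of the guard's rectangular window, level with the guard's top face. The clear opening is 63 mm along the mould's x and 87 mm along its y (rolled edges already taken off), enough for closed fingers but not for an open gripper. The lever's pad lies straight below it.
- lever_pad (a point): Centre of the top of the ribbed rubber pad (38 x 50 mm) of the knock-out lever. It starts 16 mm below the guard's top face, 50 mm above the table, at the middle of the window, slightly moves along mould x as it goes down, and ends 38 mm below the guard's top face, 28 mm above the table.
- knockout_lever (a joint): Angle of the knock-out lever: 0 = up (tile down in the mould), 0.24 rad = fully down against its stop (tile raised 15 mm). About 8 N straight down on the pad moves it; at the stop it resists rigidly. It has no return spring: friction keeps it where it is left.
- tile: The pressed clay tile, 76 mm square, 12 mm thick with a raised border and rosette, about 120 g. Origin at the centre of its underside, z up, x and y along its sides. At first it lies in the mould's cavity with its underside 33 mm above the table and its top just below the frame's top; with the lever down its underside is 48 mm above the table, 2 mm above the frame, and it can be pushed sideways over the frame. On the bat its underside is 44 mm above the table.
- tile_corner0 (a point): Corner +x +y of the tile's underside, 38 mm along each side axis from its origin.
- tile_corner1 (a point): Corner +x -y of the tile's underside, 38 mm along each side axis from its origin.
- tile_corner2 (a point): Corner -x -y of the tile's underside, 38 mm along each side axis from its origin.
- tile_corner3 (a point): Corner -x +y of the tile's underside, 38 mm along each side axis from its origin.
- bat: Plaster drying bat, an off-white slab 130 mm (its x) by 154 mm (its y) and 44 mm high, fixed, standing against the mould's frame (3 mm gap) on the left or right side of the mould, its axes parallel to the mould's. Origin at the centre of its underside.
- saucer: Terracotta saucer of thick slip, 155 mm across, 35 mm high, loose, on the other side of the mould from the bat. Origin under its centre. Not to be moved.
- cup: Low clay cup, 54 x 59 x 31 mm, loose bystander. Origin under its centre.
- ring: Small clay ring, 33 mm across, 10 mm high, lying loose beside the guard, a bystander. Origin under its centre.
- vase: Little clay vase, 36 mm wide, 51 mm high, loose bystander behind the mould. Origin under its centre.
- mallet: Clay mallet, 140 x 84 x 28 mm, loose bystander at the left. Origin under its middle.

How it is judged:
By the outcome, as a careful person would: the job done as asked, in the order asked, and still so for the second after the job is handed in, with the robot touching nothing.
It also fails if it takes over 48 s, if anything falls off the work surface, if the arm or the gripper's body presses on something with over 40 N, if the wrist force passes 120 N, or if a joint passes its speed limit or range.

## Working session

There is one attempt and no reset: what is moved stays moved. The work goes in short steps, Python scripts to look and compute and a tool call to move; the robot and the scene stay as the last step left them, time stands still between calls to the robot, and variables do not carry over. Pictures are saved under pics/ and viewed, and the job is handed in when it is done.

Besides the shell and the picture viewer there is one more tool, called after "Request:" in YAML: its name, and indented under it one key for each argument. carry_out: Moves the arm, as the interface text tells. Its arguments: {"type":"object","properties":{"deltas":{"type":"array"},"grip_force":{"type":"number"}},"required":["deltas"]}

```bash
mkdir -p pics; python3 - <<'E'
from station import robot
import cv2
s=robot.state();print(s)
for n in("scene","side","wrist"):
    im=robot.get_image(n);cv2.imwrite(f"pics/{n}0.png",im)
    c=robot.calibration(n);print(n,c)
E
```

```text
{'time': 0.0, 'qpos': array([-1.40619078,  0.3338826 ,  0.03989116,  1.46628342, -0.01339386,
        1.34330663, -0.05847198]), 'dq': array([ 0.00075721,  0.00102167, -0.00115889,  0.0017412 ,  0.00148876,
        0.00141116,  0.00057485]), 'effort': array([ 4.94859760e-04, -6.58541608e+01,  1.36617333e+00, -4.05566168e+01,
        1.69813115e-02,  1.24817601e-02, -3.66667712e-05]), 'ee_pos': array([0.1694027 , 0.62700884, 0.2016339 ]), 'ee_rot': array([-4.62698512e-05,  1.31522752e-01,  9.91312824e-01, -8.05647978e-04]), 'force': array([ 0.64256101, -0.90171101,  0.0397252 ]), 'wrist_torque': array([ 0.03881453, -0.02822672, -0.0189663 ]), 'gripper_width': 0.08527940222576688}
scene {'K': array([[505.04152565,   0.        , 327.18460402],
       [  0.        , 505.04152565, 206.83288403],
       [  0.        ,   0.        ,   1.        ]]), 'R': array([[-0.55968153, -0.82841883, -0.02188221],
       [-0.39519843,  0.29002002, -0.87161149],
       [ 0.72840565, -0.47917704, -0.48970867]]), 't': array([0.6067516 , 0.1710841 , 1.03213019])}
side {'K': array([[461.38274803,   0.        , 313.05657207],
       [  0.        , 461.38274803, 205.96537777],
       [  0.        ,   0.        ,   1.        ]]), 'R': array([[ 0.96694239, -0.25416536,  0.02055215],
       [-0.07116662, -0.34638197, -0.93539021],
       [ 0.24486268,  0.90300581, -0.3530195 ]]), 't': array([-0.42526988,  0.24469381,  0.40691494])}
wrist {'K': array([[309.31113693,   0.        , 321.46800201],
       [  0.        , 309.31113693, 200.4153978 ],
       [  0.        ,   0.        ,   1.        ]]), 'R': array([[ 0.26173076,  0.96513811, -0.00233135],
       [ 0.92073456, -0.24896345,  0.30044146],
       [ 0.28938708, -0.08078133, -0.95379741]]), 't': array([-0.64938809, -0.03793316,  0.37964854])}
```

View pics/scene0.png

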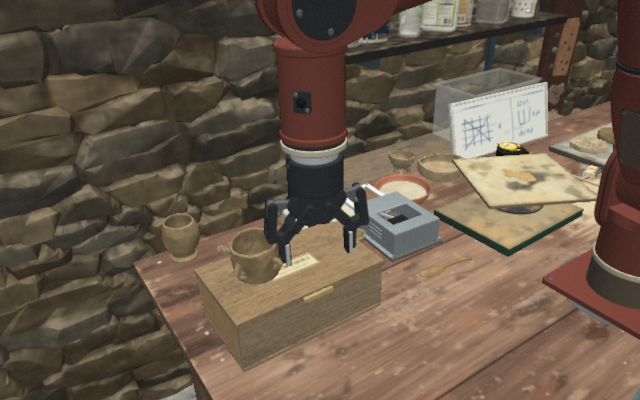

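View pics/side0.png

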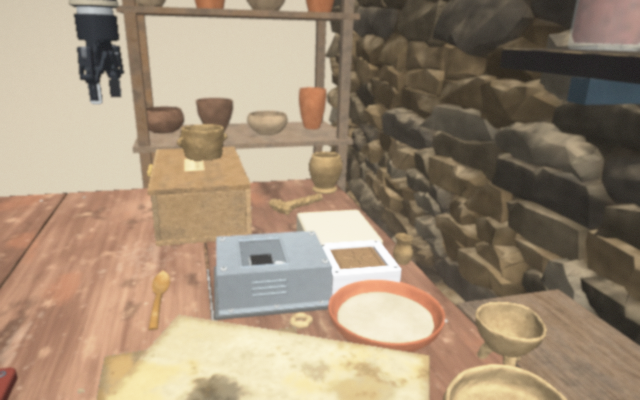

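View pics/wrist0.png

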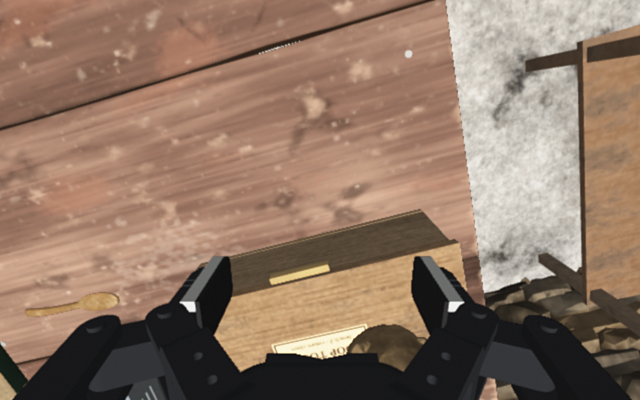

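The side view shows the guard at about (270,270) with its window at (262,255). The mould and tile are at (358,258), the bat behind them at (338,226) on the robot's left, and the saucer at (387,315). A chest carrying a pot stands at (200,190).

```bash
cat > h.py <<'E'
import numpy as np,cv2
from station import robot
def ray(cal,u,v,z):
    d=cal["R"].T@np.array([(u-cal["K"][0,2])/cal["K"][0,0],(v-cal["K"][1,2])/cal["K"][1,1],1]);c=-cal["R"].T@cal["t"]
    return c+d*(z-c[2])/d[2]
def proj(cal,X):
    p=(cal["R"]@np.atleast_2d(X).T+cal["t"][:,None]);p=cal["K"]@p;return (p[:2]/p[2]).T
E
python3 - <<'E'
from h import *
im=robot.get_image("side");
cv2.imwrite("pics/side1.png",cv2.resize(im[195:355,190:450],None,fx=3,fy=3,interpolation=cv2.INTER_CUBIC))
im=cv2.imread("pics/scene0.png");
cv2.imwrite("pics/scene1.png",cv2.resize(im[140:280,320:520],None,fx=4,fy=4,interpolation=cv2.INTER_CUBIC))
c=robot.calibration("side")
for n,z in dict(guard=.066,mould=.046,tile=.045,bat=.044,saucer=.035,cup=.03,ring=.01,vase=.05,mallet=.028,window=.066,lever_pad=.05).items():
    try:
        for m in robot.masks_of("side",n)[:2]:
            r,k=m["centre"];print(n,round(m["p"],2),r,k,m["region"].sum(),ray(c,k,r,z).round(3))
    except Exception as e:print(n,e)
E
```

```text
guard 0.58 274.5 275.8 8234 [0.429 0.166 0.066]
mould 0.97 272.9 281.1 10700 [0.444 0.205 0.046]
mould 0.26 254.1 355.9 949 [0.573 0.239 0.046]
tile 0.97 262.6 359.3 984 [0.569 0.212 0.045]
bat 0.59 227.3 342.1 2009 [0.587 0.353 0.044]
saucer 0.82 311.6 387.4 6602 [0.565 0.09  0.035]
saucer 0.7 258.8 354.5 916 [0.573 0.244 0.035]
ring 0.69 322.5 300.0 268 [0.455 0.127 0.01 ]
ring 0.69 203.5 290.8 493 [0.54  0.585 0.01 ]
vase 0.78 248.1 405.1 511 [0.658 0.235 0.05 ]
mallet 0.94 201.1 291.7 472 [0.535 0.552 0.028]
window 0.83 274.0 274.2 8275 [0.427 0.168 0.066]
window 0.53 260.8 260.7 301 [0.415 0.211 0.066]
lever_pad 0.73 261.7 259.8 240 [0.417 0.239 0.05 ]
```

View pics/side1.png

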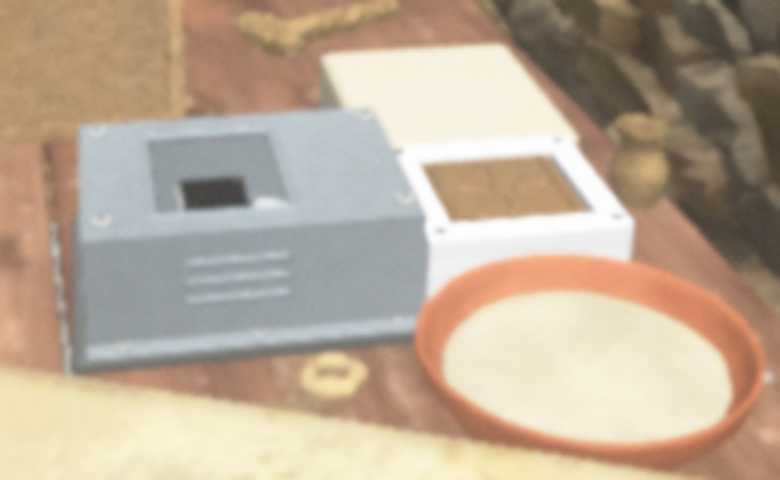

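View pics/scene1.png

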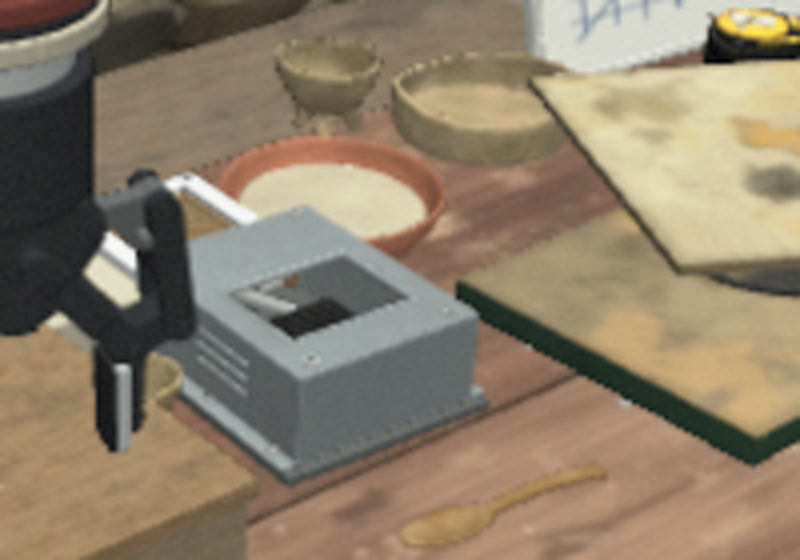

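```bash
cat > fit.py <<'E'
from h import *
from scipy.optimize import least_squares
S=[(78,240,-222,-65,66),(425,212,-58,-65,66),(372,110,-58,65,66),(80,127,-222,65,66),(633,222,53.5,-53.5,46),(563,135,53.5,53.5,46),(430,232,-53.5,-53.5,46),(400,153,-53.5,53.5,46),(320,55,-65,210.5,44),(507,45,65,210.5,44),(580,137,65,56.5,44),(425,163,-39.5,39.5,46),(555,156,39.5,39.5,46),(592,211,39.5,-39.5,46)]
C=[(300,378,-222,65,66),(478,315,-222,-65,66),(300,208,-58,-65,66),(187,177,53.5,-53.5,46)]
cs,cc=robot.calibration("side"),robot.calibration("scene")
uS=np.array([(a/3+190-.33,b/3+195-.33) for a,b,*_ in S]);pS=np.array([s[2:] for s in S])/1e3
uC=np.array([(a/4+320-.4,b/4+140-.4) for a,b,*_ in C]);pC=np.array([s[2:] for s in C])/1e3
def W(q,p):
    c,s=np.cos(q[2]),np.sin(q[2]);return np.c_[q[0]+c*p[:,0]-s*p[:,1],q[1]+s*p[:,0]+c*p[:,1],p[:,2]]
f1=lambda q:(proj(cs,W(q,pS))-uS)
f2=lambda q:(proj(cc,W(q,pC))-uC)
for nm,f in dict(side=lambda q:f1(q).ravel(),scene=lambda q:f2(q).ravel(),both=lambda q:np.r_[f1(q).ravel(),f2(q).ravel()]).items():
    r=least_squares(f,[.57,.22,0.1],loss='soft_l1');print(nm,r.x.round(4))
print(f1(r.x).round(1).tolist());print(f2(r.x).round(1).tolist())
E
python3 fit.py
cat >> h.py <<'E'
E
python3 - <<'E'
from h import *
c=robot.calibration("side")
for a,b in [(150,140),(270,133),(290,207),(157,213)]: print(ray(c,a/3+190,b/3+195,.066).round(4))
E
```

```text
side [ 0.5735  0.2328 -0.0629]
scene [ 0.5766  0.235  -0.0452]
both [ 0.574   0.2337 -0.0604]
[[0.3, 0.5], [0.8, 0.9], [0.6, -1.0], [-0.6, -0.7], [0.4, 0.2], [0.9, -0.0], [-0.2, 2.4], [-5.0, -2.0], [-0.1, -1.4], [0.1, -1.4], [0.9, -0.8], [-3.4, -2.3], [-1.6, -3.1], [2.2, 0.3]]
[[-0.3, 1.5], [0.4, 0.9], [1.4, 0.0], [1.0, -0.6]]
[0.3924 0.2833 0.066 ]
[0.4563 0.2785 0.066 ]
[0.4497 0.1932 0.066 ]
[0.3866 0.2009 0.066 ]
```

The fit puts the mould at (0.5735, 0.233) with yaw about -0.062, and the bat on its +y side. The window centre measures about (0.421, 0.239), which is mould x of about -0.152. Next I lift, close the gripper and align it.

Request:
carry_out:
  deltas:
    - [[0, 0, -40], [0, 0, 0], 1]
    - [[0, 0, -40], [0, 0, 0], 1]
    - [[0, 0, -40], [0, 0, -0.1], 1]
    - [[0, 0, 0], [0, 0, -0.1], 1]
    - [[0, 0, 0], [0, 0, 0], 1]
    - [[0, 0, 0], [0, 0, 0], 1]
  grip_force: 40

```text
time: 1.25
ee_pos: [0.1695, 0.6274, 0.3223]
ee_rot: [-0.0, 0.033, 0.999, -0.0]
force: [0.1, 0.0, 0.2]
gripper_width: 0.0124
```

Request:
carry_out:
  deltas:
    - [[-17, -23, 0], [0, 0, 0], 1]
    - [[-17, -23, 0], [0, 0, 0], 1]
    - [[-17, -23, 0], [0, 0, 0], 1]
    - [[-17, -23, 0], [0, 0, 0], 1]
    - [[-17, -23, 0], [0, 0, 0], 1]
    - [[-17, -23, 0], [0, 0, 0], 1]
    - [[-17, -23, 0], [0, 0, 0], 1]
    - [[-17, -23, 0], [0, 0, 0], 1]

```text
time: 1.92
ee_pos: [0.2937, 0.4333, 0.3208]
ee_rot: [-0.001, 0.034, 0.999, -0.001]
force: [-0.9, 0.4, -0.2]
gripper_width: -0.0
```

Request:
carry_out:
  deltas:
    - [[-17, -23, 0], [0, 0, 0], 1]
    - [[-17, -23, 0], [0, 0, 0], 1]
    - [[-17, -23, 0], [0, 0, 0], 1]
    - [[-17, -23, 0], [0, 0, 0], 1]
    - [[-17, -23, 0], [0, 0, 0], 1]
    - [[-17, -23, 0], [0, 0, 0], 1]
    - [[-17, -23, 0], [0, 0, 0], 1]
    - [[0, 0, 0], [0, 0, 0], 1]

```text
time: 2.58
ee_pos: [0.4047, 0.2611, 0.3214]
ee_rot: [-0.0, 0.037, 0.999, -0.001]
force: [0.3, -0.1, -0.2]
gripper_width: 0.0001
```

```bash
python3 - <<'E'
from h import *
from scipy.spatial.transform import Rotation as R
s=robot.state();print(s["time"],s["ee_pos"],s["force"],s["gripper_width"]);w=s["ee_rot"];print(R.from_quat(np.r_[w[1:],w[0]]).as_matrix().round(3))
c=robot.calibration("wrist");im=robot.get_image("wrist");cv2.imwrite("pics/w2.png",im)
im=robot.get_image("side");cv2.imwrite("pics/s2.png",im)
E
```

```text
2.5833 [0.40474427 0.2610946  0.32141403] [ 0.26339666 -0.10799517 -0.22271114] 0.00013536135532751963
[[-0.997  0.075 -0.001]
 [ 0.075  0.997 -0.002]
 [ 0.    -0.002 -1.   ]]
```

View pics/w2.png

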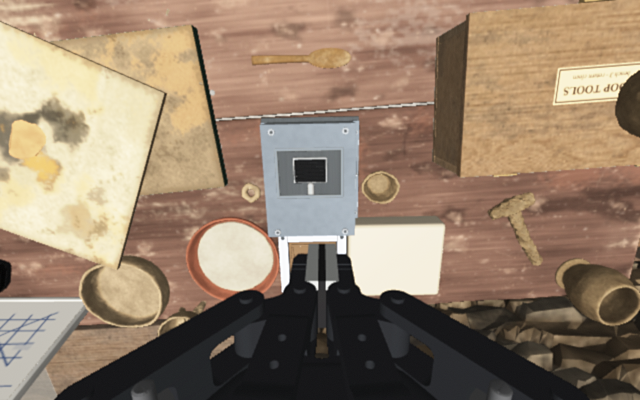

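View pics/s2.png

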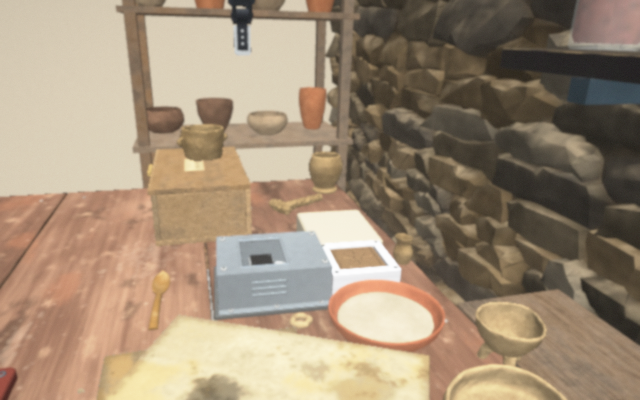

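The wrist view shows the guard at about (262..358, 118..237), the window around (310,172) and the pad at (310,170). The cup stands beside the guard on the bat side at (380,186), and the ring is at (250,192).

```bash
python3 - <<'E'
from h import *
im=cv2.imread("pics/w2.png");cv2.imwrite("pics/w2c.png",cv2.resize(im[110:250,250:370],None,fx=4,fy=4,interpolation=cv2.INTER_CUBIC))
E
```

```text
(no output)
```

View pics/w2c.png

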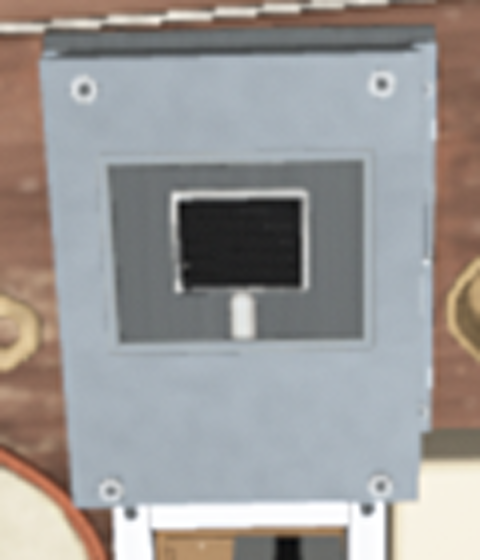

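```bash
cat > fit2.py <<'E'
exec(open("fit.py").read().split("for nm")[0])
cw=robot.calibration("wrist")
Wp=[(42,60,-222,-65,66),(430,45,-222,65,66),(418,498,-58,65,66),(75,503,-58,-65,66)]
uW=np.array([(a/4+250-.4,b/4+110-.4) for a,b,*_ in Wp]);pW=np.array([s[2:] for s in Wp])/1e3
f3=lambda q:proj(cw,W(q,pW))-uW
r=least_squares(lambda q:f3(q).ravel(),[.57,.23,-.06]);print("wrist",r.x.round(4),f3(r.x).round(1).tolist())
q=least_squares(lambda q:np.r_[f1(q).ravel(),f2(q).ravel(),f3(q).ravel()],[.57,.23,-.06],loss='soft_l1').x;print("all",q.round(4))
def loc(P):
    d=P[:2]-q[:2];c,s=np.cos(q[2]),np.sin(q[2]);return (np.array([c*d[0]+s*d[1],-s*d[0]+c*d[1]])*1e3).round(1)
for L,z in (([(107,163),(368,158),(365,340),(118,343)],.066),([(178,196),(305,192),(302,290),(180,290)],.05)):
    P=np.array([ray(cw,a/4+249.6,b/4+109.6,z) for a,b in L]);print([loc(p).tolist() for p in P],P.mean(0).round(4),loc(P.mean(0)))
E
python3 fit2.py
```

```text
wrist [ 0.5695  0.2401 -0.0513] [[-0.5, -1.4], [-0.3, 0.5], [1.0, 0.5], [-0.2, 0.6]]
all [ 0.5734  0.2356 -0.0665]
[[-188.9, -43.5], [-190.3, 46.1], [-125.4, 46.0], [-124.5, -42.5]] [0.4165 0.2476 0.066 ] [-157.3    1.5]
[[-174.7, -20.9], [-176.0, 24.7], [-139.9, 23.6], [-140.0, -21.2]] [0.4162 0.2476 0.05  ] [-157.6    1.6]
```

Request:
carry_out:
  deltas:
    - [[-7, -8, 20], [0, 0, 0], 1]
    - [[-7, -8, 35], [0, 0, 0], 1]
    - [[0, 0, 35], [0, 0, 0], 1]
    - [[0, 0, 35], [0, 0, 0], 1]
    - [[0, 0, 35], [0, 0, 0], 1]
    - [[0, 0, 30], [0, 0, 0], 1]
    - [[0, 0, 0], [0, 0, 0], 1]
    - [[0, 0, 0], [0, 0, 0], 1]

```text
time: 3.35
ee_pos: [0.4133, 0.2501, 0.1314]
ee_rot: [-0.001, 0.032, 0.999, -0.001]
force: [0.4, 0.4, 0.6]
gripper_width: -0.0001
```

```bash
python3 - <<'E'
from h import *
s=robot.state();print(s["time"],s["ee_pos"],s["ee_rot"],s["force"],np.abs(s["dq"]).max())
c=robot.calibration("wrist");im=robot.get_image("wrist");cv2.imwrite("pics/w3.png",im);print(c)
im=robot.get_image("side");p=proj(robot.calibration("side"),s["ee_pos"])[0];print(p)
cv2.imwrite("pics/s3.png",cv2.resize(im[170:330,190:390],None,fx=4,fy=3.75,interpolation=cv2.INTER_CUBIC))
im=robot.get_image("scene");p=proj(robot.calibration("scene"),s["ee_pos"])[0];print(p)
cv2.imwrite("pics/c3.png",cv2.resize(im[140:280,320:520],None,fx=4,fy=4,interpolation=cv2.INTER_CUBIC))
E
```

```text
3.35 [0.41329051 0.25007985 0.13141472] [-0.00146547  0.03176993  0.99949308 -0.00145209] [0.40925382 0.41072051 0.56126137] 0.06557534001346049
{'K': array([[309.31113693,   0.        , 321.46800201],
       [  0.        , 309.31113693, 200.4153978 ],
       [  0.        ,   0.        ,   1.        ]]), 'R': array([[ 0.06452351,  0.99790762, -0.00413578],
       [ 0.95283911, -0.06037684,  0.29740926],
       [ 0.29653726, -0.02313063, -0.95474113]]), 't': array([-0.27601213, -0.39527593,  0.19416037])}
[255.00840461 209.81330678]
[399.88424013 191.77284656]
```

View pics/w3.png

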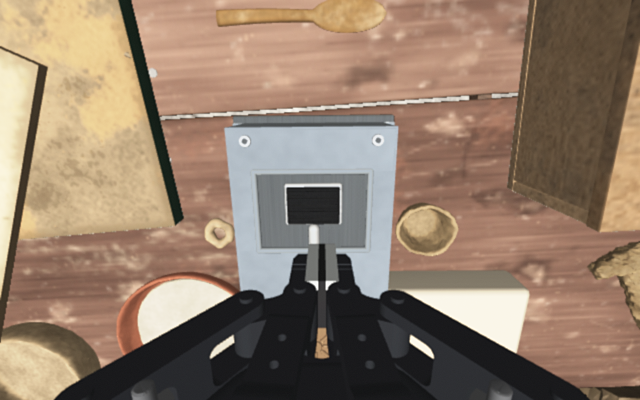

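View pics/s3.png

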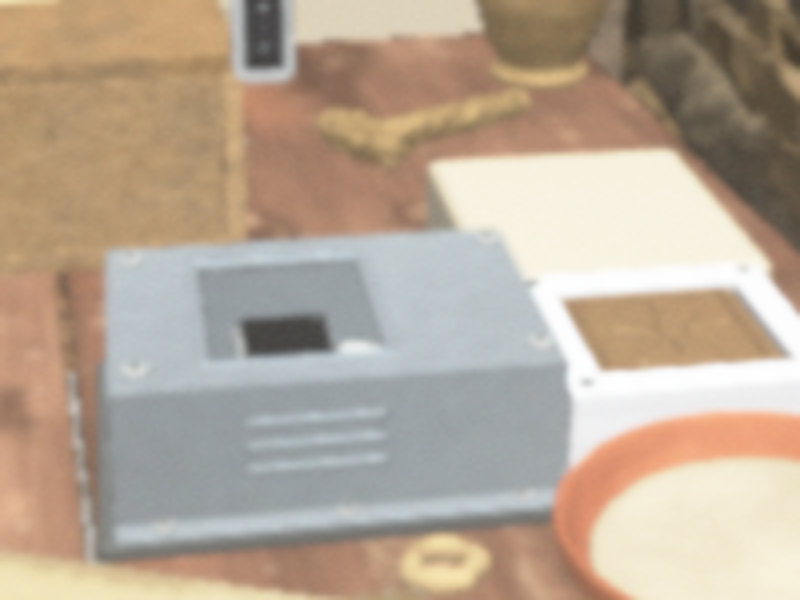

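View pics/c3.png

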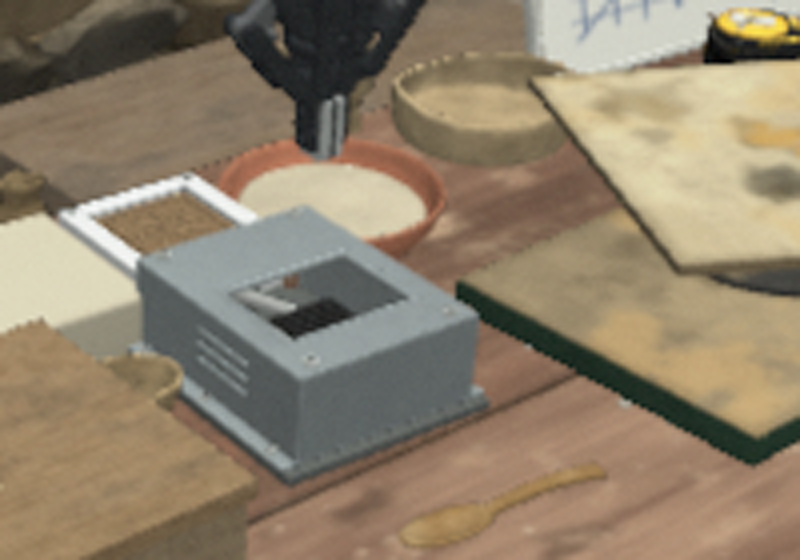

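```bash
python3 - <<'E'
from h import *
cs=robot.calibration("side");print(proj(cs,[.40474,.2611,.3214]))
s=robot.state();print(s["time"],s["ee_pos"],s["qpos"],np.abs(s["dq"]).max())
im=robot.get_image("side");print(proj(cs,[s["ee_pos"]]))
cv2.imwrite("pics/s4.png",cv2.resize(im[100:260,190:390],None,fx=4,fy=3.75,interpolation=cv2.INTER_CUBIC))
s=robot.state();im=robot.get_image("scene");print(s["ee_pos"],proj(robot.calibration("scene"),s["ee_pos"]))
cv2.imwrite("pics/c4.png",cv2.resize(im[100:240,320:520],None,fx=4,fy=4,interpolation=cv2.INTER_CUBIC))
E
```

```text
[[244.27763448  77.3281126 ]]
3.5 [0.41573811 0.25127303 0.13452948] [-0.97459508  0.03836026  0.35002126  1.96034061 -0.01478729  1.1425548
  0.88846471] 0.007858858612026929
[[256.48353266 207.46267592]]
[0.41586945 0.25117001 0.13456206] [[398.83410175 190.25534423]]
```

View pics/s4.png

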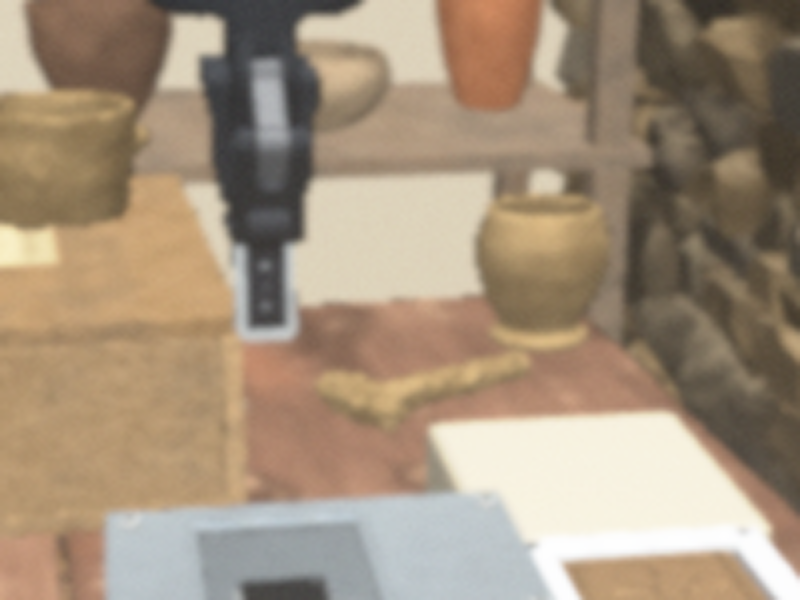

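View pics/c4.png

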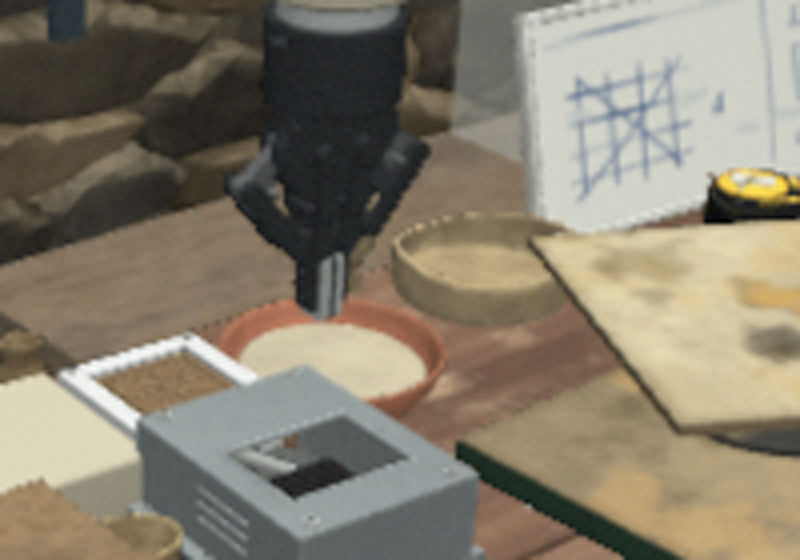

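```bash
python3 - <<'E'
from h import *
cs,cc,cw=[robot.calibration(n) for n in("side","scene","wrist")]
P=lambda c:c["K"]@np.c_[c["R"],c["t"]]
X=cv2.triangulatePoints(P(cs),P(cc),np.array([[256.5],[190.3]]),np.array([[401.],[178.8]]));X=(X[:3]/X[3]).ravel();print(X, proj(cs,X),proj(cc,X))
print("cam pos",-cw["R"].T@cw["t"], robot.state()["ee_pos"], robot.state()["ee_rot"])
# wrist: project TCP
print(proj(cw,robot.state()["ee_pos"]),proj(cw,X))
# pad corner triangulation check side+scene: guard top near corner etc
for a,b in [((78/3+190,240/3+195),(478/4+320,315/4+140)),((425/3+190,212/3+195),(300/4+320,208/4+140)),((80/3+190,127/3+195),(300/4+320,378/4+140))]:
    X=cv2.triangulatePoints(P(cs),P(cc),np.array(a)[:,None],np.array(b)[:,None]);print((X[:3]/X[3]).ravel())
E
```

```text
[0.41558004 0.24696603 0.16270645] [[256.36011828 190.48654137]] [[400.93464157 178.69175436]]
cam pos [0.33850544 0.25618524 0.30438256] [0.41581698 0.25101153 0.13439123] [0.00105043 0.03193049 0.99948896 0.00107814]
[[320.90461491 237.97542269]] [[312.95822196 261.11634199]]
[0.34873652 0.18169767 0.06680691]
[0.51249849 0.17533416 0.06551465]
[0.35787661 0.30816775 0.06621086]
```

```bash
python3 - <<'E'
from h import *
cs,cc=[robot.calibration(n) for n in("side","scene")]
print(proj(cs,[[.1694,.627,.2016],[.1694,.627,.2146]]),proj(cc,[[.1694,.627,.2016],[.1694,.627,.2146]]))
y=np.array([.261,.965,0])*.05
print(proj(cc,[np.array([.1694,.627,.2146])+y,np.array([.1694,.627,.2146])-y]))
for f,(x0,x1,y0,y1) in dict(scene0=(250,400,170,290),side0=(60,140,60,120),s2=(200,280,10,70)).items():
    im=cv2.imread(f"pics/{f}.png")[y0:y1,x0:x1];k=600/max(im.shape);k=int(k);print(f,k);cv2.imwrite(f"pics/{f}z.png",cv2.resize(im,None,fx=k,fy=k,interpolation=cv2.INTER_CUBIC))
E
```

```text
[[109.27176087 121.3005991 ]
 [108.40690105 114.91067631]] [[319.24625771 280.45920313]
 [318.98731214 273.45390602]]
[[286.41211031 280.74591208]
 [350.40091738 266.42192503]]
scene0 4
side0 7
s2 7
```

View pics/scene0z.png

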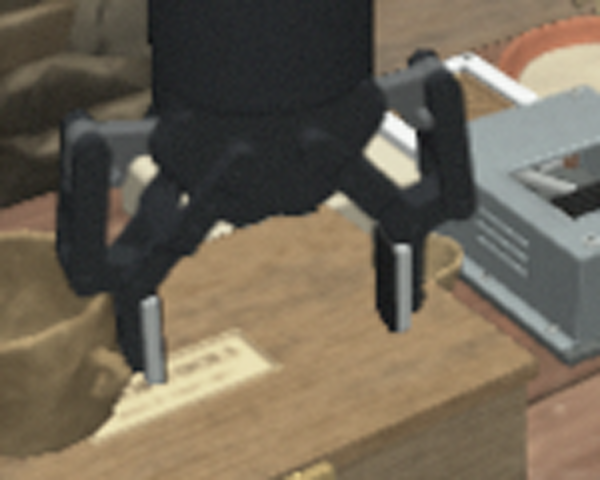

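View pics/side0z.png

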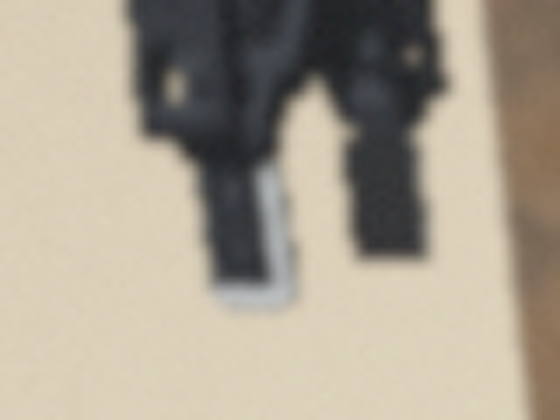

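View pics/s2z.png

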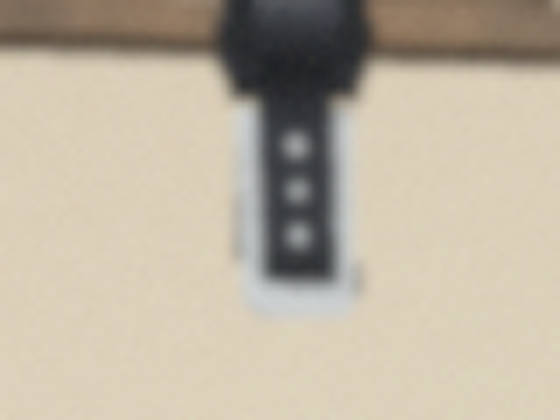

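```bash
python3 - <<'E'
from h import *
im=cv2.imread("pics/w3.png");cv2.imwrite("pics/w3c.png",cv2.resize(im[160:300,220:420],None,fx=4,fy=4,interpolation=cv2.INTER_CUBIC))
cw=robot.calibration("wrist");e=robot.state()["ee_pos"]
for dz in (0,.01,.02,.03,.04): print(dz,proj(cw,[e+[-.011,-.0145,dz],e+[-.011,.0145,dz],e+[.011,-.0145,dz],e+[.011,0.0145,dz]]).round(0).tolist())
E
cat > fit3.py <<'E'
exec(open("fit2.py").read().split("r=least")[0])
import json
# rough cal at w2: reconstruct from relative pose camera->tool
E
```

```text
0 [[295.0, 222.0], [344.0, 219.0], [298.0, 256.0], [346.0, 253.0]]
0.01 [[294.0, 229.0], [346.0, 226.0], [297.0, 264.0], [347.0, 261.0]]
0.02 [[292.0, 236.0], [347.0, 233.0], [296.0, 273.0], [349.0, 270.0]]
0.03 [[290.0, 245.0], [349.0, 241.0], [294.0, 283.0], [350.0, 280.0]]
0.04 [[288.0, 254.0], [350.0, 250.0], [293.0, 295.0], [352.0, 291.0]]
```

View pics/w3c.png

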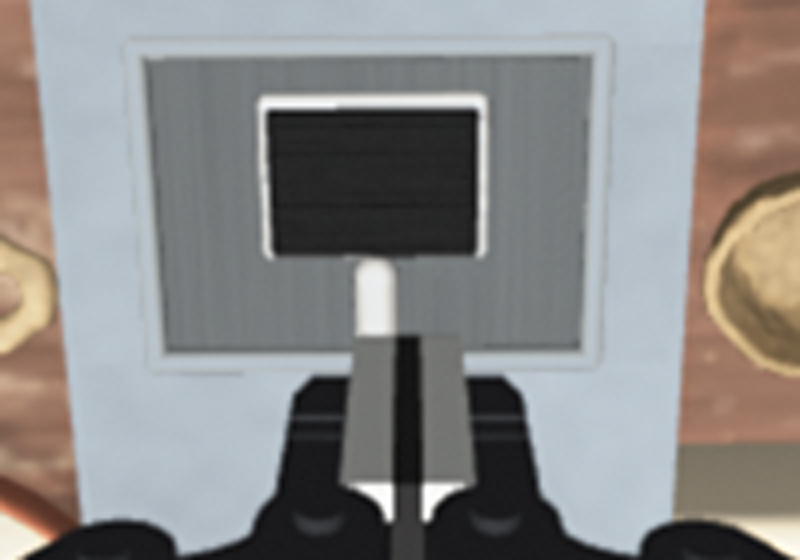

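```bash
python3 - <<'E'
from h import *
cw={'K': np.array([[309.31113693,0,321.46800201],[0,309.31113693,200.4153978],[0,0,1]]), 'R': np.array([[ 0.06452351,  0.99790762, -0.00413578],[ 0.95283911, -0.06037684,  0.29740926],[ 0.29653726, -0.02313063, -0.95474113]]), 't': np.array([-0.27601213, -0.39527593,  0.19416037])}
f=lambda L,z:np.array([ray(cw,a/4+219.6,b/4+159.6,z) for a,b in L])
A=f([(148,57),(595,52),(580,350),(165,353)],.066);print(A.round(4),A.mean(0))
B=f([(268,108),(478,108),(477,252),(272,255)],.05);print(B.round(4),B.mean(0))
G=f([(410,335)],.131+.029);print("tip front edge",G)
E
```

```text
[[0.3853 0.2014 0.066 ]
 [0.3898 0.2881 0.066 ]
 [0.4532 0.2837 0.066 ]
 [0.4485 0.1969 0.066 ]] [0.41921876 0.24252856 0.066     ]
[[0.4011 0.2215 0.05  ]
 [0.4039 0.2655 0.05  ]
 [0.4362 0.2638 0.05  ]
 [0.4341 0.2191 0.05  ]] [0.41883016 0.24246925 0.05      ]
tip front edge [[0.40344718 0.25148539 0.16      ]]
```

All three cameras agree that the visible fingertips end about 29 mm above the reported TCP. I will descend by force and by what the pictures show. The window centre is (0.419, 0.2425) from both the wrist and the side/scene views.

Request:
carry_out:
  deltas:
    - [[-3, -8, 10], [0, 0, 0], 1]
    - [[0, 0, 15], [0, 0, 0], 1]
    - [[0, 0, 15], [0, 0, 0], 1]
    - [[0, 0, 15], [0, 0, 0], 1]
    - [[0, 0, 10], [0, 0, 0], 1]
    - [[0, 0, 0], [0, 0, 0], 1]
    - [[0, 0, 0], [0, 0, 0], 1]
    - [[0, 0, 0], [0, 0, 0], 1]

```text
time: 4.27
ee_pos: [0.4179, 0.242, 0.0682]
ee_rot: [0.0, 0.032, 0.999, 0.0]
force: [0.1, -0.2, -0.1]
gripper_width: 0.0001
```

```bash
cat > look.py <<'E'
import sys
from h import *
k=sys.argv[1]
s=robot.state();print(s["time"],s["ee_pos"].round(4),s["ee_rot"].round(4),s["force"].round(1),s["gripper_width"])
a=robot.get_image("side");b=robot.get_image("scene");w=robot.get_image("wrist")
cv2.imwrite(f"pics/{k}_m.png",np.hstack([cv2.resize(a[170:370,190:450],(400,308),interpolation=cv2.INTER_CUBIC),cv2.resize(b[110:290,310:520],(400,308),interpolation=cv2.INTER_CUBIC)]))
cv2.imwrite(f"pics/{k}_w.png",w)
E
python3 look.py a5
```

```text
4.2667 [0.4179 0.242  0.0682] [4.000e-04 3.200e-02 9.995e-01 3.000e-04] [ 0.1 -0.2 -0.1] 0.000104317736898129
```

View pics/a5_m.png

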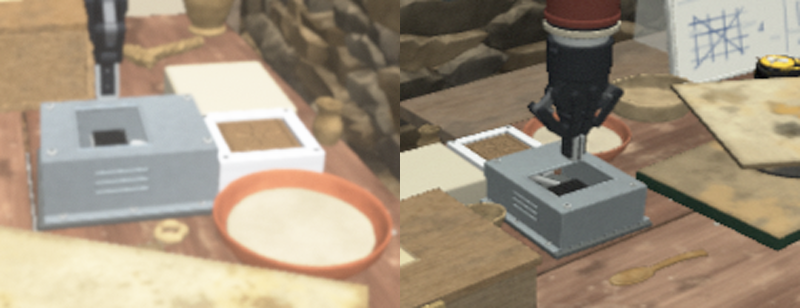

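View pics/a5_w.png

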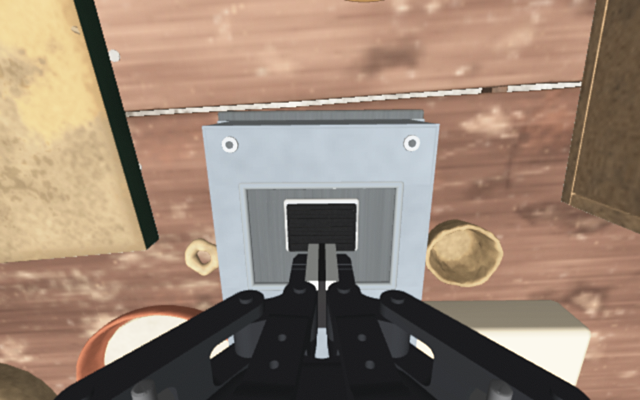

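The wrist view shows the fingertips at (322,245), centred over the window and pad. I continue down carefully.

Request:
carry_out:
  deltas:
    - [[0, 0, 8], [0, 0, 0], 1]
    - [[0, 0, 6], [0, 0, 0], 1]
    - [[0, 0, 0], [0, 0, 0], 1]
    - [[0, 0, 0], [0, 0, 0], 1]

```text
time: 4.75
ee_pos: [0.417, 0.2416, 0.0529]
ee_rot: [-0.0, 0.032, 0.999, -0.0]
force: [-0.2, -0.3, 0.2]
gripper_width: 0.0001
```

Request:
carry_out:
  deltas:
    - [[0, 0, 4], [0, 0, 0], 1]
    - [[0, 0, 4], [0, 0, 0], 1]
    - [[0, 0, 0], [0, 0, 0], 1]
    - [[0, 0, 0], [0, 0, 0], 1]

```text
time: 5.08
ee_pos: [0.4172, 0.2417, 0.0452]
ee_rot: [-0.0, 0.032, 0.999, -0.0]
force: [0.4, -0.5, -0.4]
gripper_width: 0.0004
```

```bash
python3 look.py a6
```

```text
5.0833 [0.4172 0.2417 0.0452] [-2.000e-04  3.190e-02  9.995e-01 -2.000e-04] [ 0.4 -0.5 -0.4] 0.00038667162766379783
```

View pics/a6_m.png

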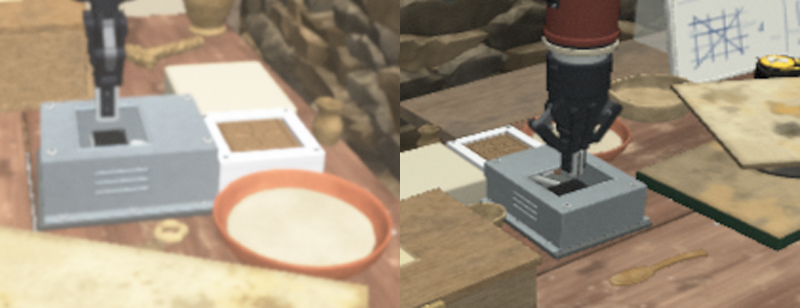

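View pics/a6_w.png

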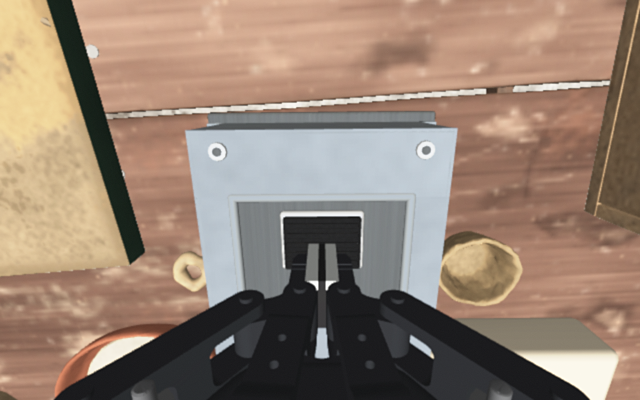

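There is no contact at a reported 0.045, so the offset is real. I keep going down.

Request:
carry_out:
  deltas:
    - [[-1, 0, 6], [0, 0, 0], 1]
    - [[0, 0, 6], [0, 0, 0], 1]
    - [[0, 0, 6], [0, 0, 0], 1]
    - [[0, 0, 0], [0, 0, 0], 1]
    - [[0, 0, 0], [0, 0, 0], 1]

```text
time: 5.65
ee_pos: [0.418, 0.2415, 0.0269]
ee_rot: [-0.0, 0.032, 0.999, -0.001]
force: [-0.3, -0.2, 0.2]
gripper_width: -0.0001
```

Request:
carry_out:
  deltas:
    - [[0, 0, 4], [0, 0, 0], 1]
    - [[0, 0, 4], [0, 0, 0], 1]
    - [[0, 0, 0], [0, 0, 0], 1]

```text
time: 5.9
ee_pos: [0.4182, 0.242, 0.0191]
ee_rot: [-0.0, 0.032, 0.999, 0.0]
force: [-0.3, -0.8, 0.2]
gripper_width: 0.0003
```

```bash
python3 look.py a7
```

```text
5.9 [0.4182 0.242  0.0191] [-1.000e-04  3.180e-02  9.995e-01  0.000e+00] [-0.3 -0.8  0.2] 0.00026783556996596165
```

View pics/a7_m.png

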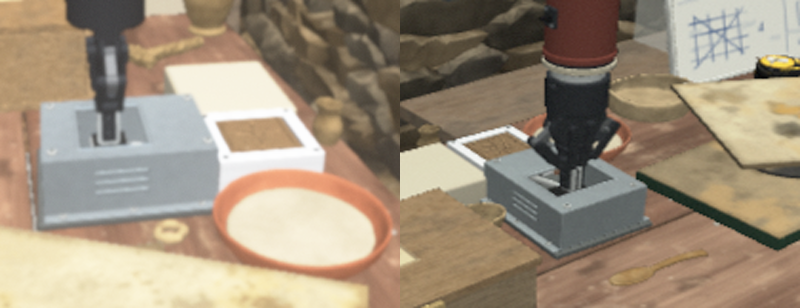

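View pics/a7_w.png

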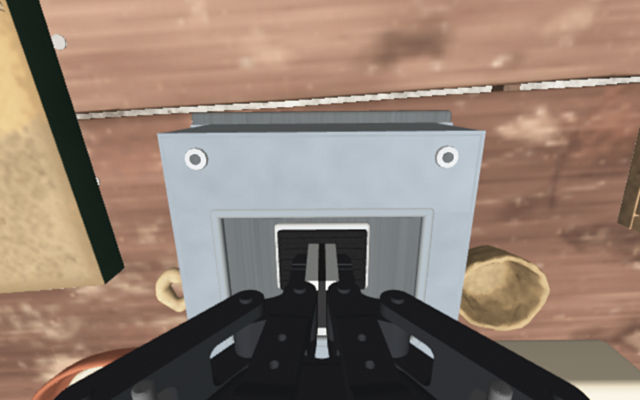

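Request:
carry_out:
  deltas:
    - [[0, 0, 3], [0, 0, 0], 1]
    - [[0, 0, 3], [0, 0, 0], 1]
    - [[0, 0, 0], [0, 0, 0], 1]

```text
time: 6.3
ee_pos: [0.4175, 0.2419, 0.0132]
ee_rot: [-0.001, 0.032, 0.999, -0.0]
force: [-3.2, -0.1, 2.3]
gripper_width: 0.0001
```

Request:
carry_out:
  deltas:
    - [[0, 0, 3], [0, 0, 0], 1]
    - [[0, 0, 3], [0, 0, 0], 1]
    - [[0, 0, 0], [0, 0, 0], 1]

```text
time: 6.55
ee_pos: [0.4171, 0.242, 0.0071]
ee_rot: [-0.001, 0.032, 0.999, -0.0]
force: [-3.0, 1.6, 2.6]
gripper_width: -0.0001
```

```bash
python3 look.py a8
```

```text
6.55 [0.4171 0.242  0.0071] [-1.100e-03  3.160e-02  9.995e-01 -2.000e-04] [-3.   1.6  2.6] -5.4478181310511814e-05
```

View pics/a8_m.png

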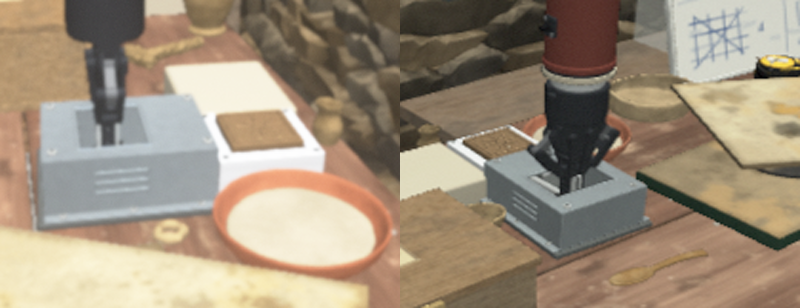

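View pics/a8_w.png

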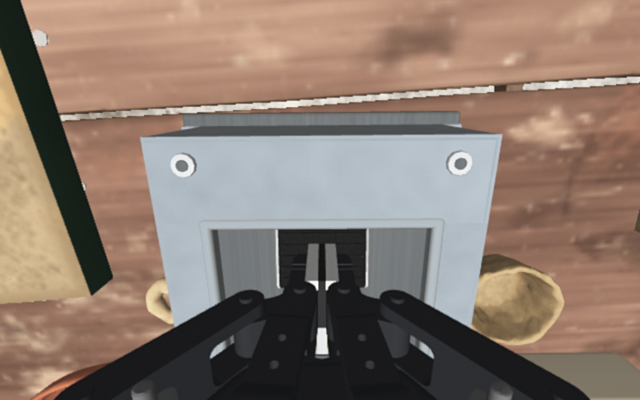

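The tile is visibly rising at (262,130) in the left panel and the lever moves with little force. I press on toward the stop.

Request:
carry_out:
  deltas:
    - [[0, 0, 3], [0, 0, 0], 1]
    - [[0, 0, 3], [0, 0, 0], 1]
    - [[0, 0, 0], [0, 0, 0], 1]

```text
time: 6.95
ee_pos: [0.4183, 0.2419, 0.0014]
ee_rot: [-0.0, 0.032, 0.999, 0.0]
force: [-2.6, 0.3, 3.1]
gripper_width: -0.0004
```

Request:
carry_out:
  deltas:
    - [[0, 0, 2], [0, 0, 0], 1]
    - [[0, 0, 0], [0, 0, 0], 1]
    - [[0, 0, 0], [0, 0, 0], 1]

```text
time: 7.2
ee_pos: [0.4183, 0.242, 0.0007]
ee_rot: [-0.0, 0.032, 0.999, 0.0]
force: [-9.2, -3.8, 21.1]
gripper_width: -0.0003
```

Request:
carry_out:
  deltas:
    - [[0, 0, 1], [0, 0, 0], 1]
    - [[0, 0, 0], [0, 0, 0], 1]
    - [[0, 0, 0], [0, 0, 0], 1]

```text
time: 7.45
ee_pos: [0.4183, 0.242, 0.0004]
ee_rot: [-0.0, 0.032, 0.999, 0.0]
force: [-12.4, -5.8, 33.4]
gripper_width: 0.0001
```

The stop is reached: the force jumps to 33 N at a reported 0.0004, which is a true 0.028 and so confirms the 28 mm offset. Now I retreat straight up.

Request:
carry_out:
  deltas:
    - [[0, 0, -5], [0, 0, 0], 1]
    - [[0, 0, -8], [0, 0, 0], 1]
    - [[0, 0, -12], [0, 0, 0], 1]
    - [[0, 0, -20], [0, 0, 0], 1]
    - [[0, 0, -30], [0, 0, 0], 1]
    - [[0, 0, -35], [0, 0, 0], 1]
    - [[0, 0, -20], [0, 0, 0], 1]
    - [[0, 0, 0], [0, 0, 0], 1]

```text
time: 8.12
ee_pos: [0.4211, 0.2433, 0.1333]
ee_rot: [0.003, 0.032, 0.999, 0.003]
force: [-0.1, 0.7, 0.5]
gripper_width: 0.0001
```

```bash
python3 look.py a9; python3 - <<'E'
from h import *
im=robot.get_image("side");cv2.imwrite("pics/s9.png",cv2.resize(im[195:355,190:450],None,fx=3,fy=3,interpolation=cv2.INTER_CUBIC))
E
```

```text
8.1167 [0.4211 0.2433 0.1333] [0.0029 0.0322 0.9995 0.0026] [-0.1  0.7  0.5] 5.7141151424936955e-05
```

View pics/s9.png

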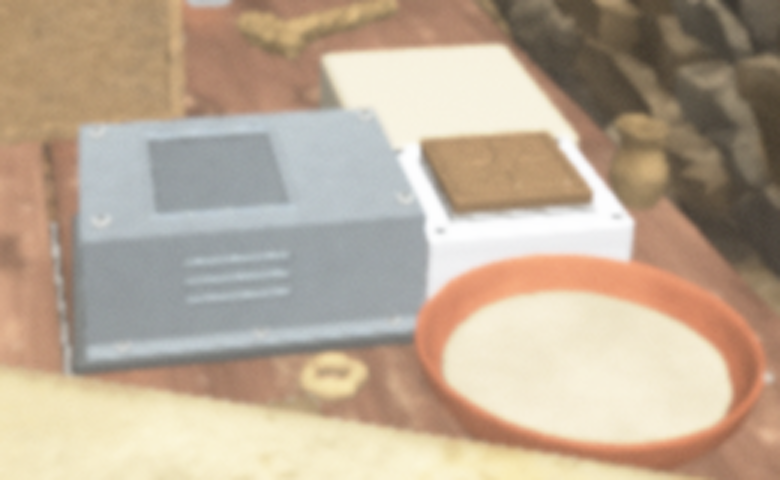

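View pics/a9_w.png

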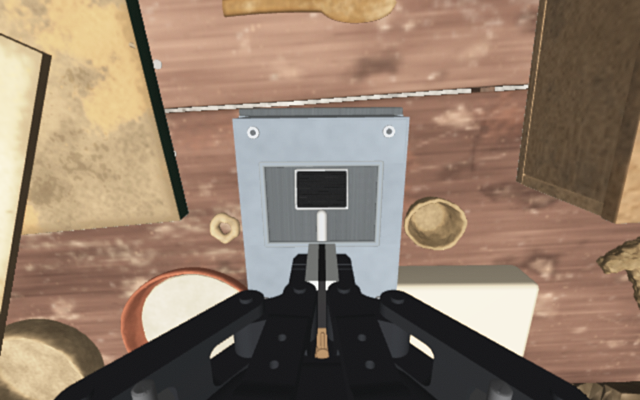

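The tile now stands fully above the frame at (507,170) in the crop, and the lever pad is down. Next I turn 90° so the two tips spread along mould x, half open, for a stable push along +y.

Request:
carry_out:
  deltas:
    - [[0, 0, -10], [0, 0, 0.12], 0.2]
    - [[0, 0, 0], [0, 0, 0.12], 0.2]
    - [[0, 0, 0], [0, 0, 0.12], 0.2]
    - [[0, 0, 0], [0, 0, 0.12], 0.2]
    - [[0, 0, 0], [0, 0, 0.12], 0.2]
    - [[0, 0, 0], [0, 0, 0.12], 0.2]
    - [[0, 0, 0], [0, 0, 0.12], 0.2]
    - [[0, 0, 0], [0, 0, 0.12], 0.2]

```text
time: 8.98
ee_pos: [0.4178, 0.2412, 0.137]
ee_rot: [-0.0, 0.492, 0.87, -0.001]
force: [0.7, 0.7, 0.4]
gripper_width: 0.0343
```

Request:
carry_out:
  deltas:
    - [[0, 0, 0], [0, 0, 0.12], 0.2]
    - [[0, 0, 0], [0, 0, 0.12], 0.2]
    - [[0, 0, 0], [0, 0, 0.12], 0.2]
    - [[0, 0, 0], [0, 0, 0.12], 0.2]
    - [[0, 0, 0], [0, 0, 0.12], 0.2]
    - [[0, 0, 0], [0, 0, 0], 0.2]
    - [[0, 0, 0], [0, 0, 0], 0.2]

```text
time: 9.57
ee_pos: [0.4179, 0.2414, 0.1375]
ee_rot: [0.0, 0.724, 0.689, -0.001]
force: [0.7, -0.2, 0.8]
gripper_width: 0.0344
```

```bash
cat > tgt.py <<'E'
import sys
from h import *
from scipy.spatial.transform import Rotation as R
x,y,z=map(float,sys.argv[1:4]);q=[.5735,.233,-.0625]
s=robot.state();w=s["ee_rot"];M=R.from_quat(np.r_[w[1:],w[0]]).as_matrix()
c,n=np.cos(q[2]),np.sin(q[2]);T=np.array([q[0]+c*x/1e3-n*y/1e3,q[1]+n*x/1e3+c*y/1e3,z/1e3])
my=np.array([-n,c,0]);want=np.c_[my,[c,n,0],[0,0,-1]]
print("t",s["time"],"ee",s["ee_pos"].round(4),"F",s["force"].round(1),"grip",s["gripper_width"].round(4))
print("tool shift mm",(M.T@(T-s["ee_pos"])*1e3).round(1),"turn",R.from_matrix(M.T@want).as_rotvec().round(3),"q",s["qpos"].round(2))
E
python3 tgt.py 0 -66 140
```

```text
Traceback (most recent call last):
  File "tgt.py", line 8, in <module>
    print("t",s["time"],"ee",s["ee_pos"].round(4),"F",s["force"].round(1),"grip",s["gripper_width"].round(4))
                                                                                 ^^^^^^^^^^^^^^^^^^^^^^^^
AttributeError: 'float' object has no attribute 'round'
```

```bash
sed -i 's/s\["gripper_width"\].round(4)/s["gripper_width"]/' tgt.py;python3 tgt.py 0 -66 140
```

```text
t 9.5667 ee [0.4179 0.2414 0.1375] F [ 0.7 -0.2  0.8] grip 0.034416364053901916
tool shift mm [-66.7 154.9  -2.6] turn [-0.001  0.002  0.013] q [-1.    0.03  0.39  1.96 -0.01  1.15 -0.65]
```

Request:
carry_out:
  deltas:
    - [[-9, 20, 0], [0, 0, 0.013], 0.2]
    - [[-9, 20, 0], [0, 0, 0], 0.2]
    - [[-9, 20, 0], [0, 0, 0], 0.2]
    - [[-9, 20, 0], [0, 0, 0], 0.2]
    - [[-9, 20, 0], [0, 0, 0], 0.2]
    - [[-9, 20, 0], [0, 0, 0], 0.2]
    - [[-9, 20, 0], [0, 0, 0], 0.2]
    - [[-4, 15, 0], [0, 0, 0], 0.2]

```text
time: 10.23
ee_pos: [0.57, 0.163, 0.1378]
ee_rot: [0.0, 0.729, 0.685, -0.001]
force: [-0.5, 0.2, 0.4]
gripper_width: 0.0341
```

Request:
carry_out:
  deltas:
    - [[0, 0, 15], [0, 0, 0], 0.2]
    - [[0, 0, 20], [0, 0, 0], 0.2]
    - [[0, 0, 20], [0, 0, 0], 0.2]
    - [[0, 0, 15], [0, 0, 0], 0.2]
    - [[0, 0, 0], [0, 0, 0], 0.2]
    - [[0, 0, 0], [0, 0, 0], 0.2]
    - [[0, 0, 0], [0, 0, 0], 0.2]

```text
time: 10.82
ee_pos: [0.5692, 0.165, 0.0692]
ee_rot: [0.0, 0.729, 0.684, 0.0]
force: [0.4, -0.8, -0.3]
gripper_width: 0.034
```

```bash
python3 tgt.py 0 -66 20; python3 look.py b1
```

```text
t 10.8167 ee [0.5692 0.165  0.0692] F [ 0.4 -0.8 -0.3] grip 0.03397918225094134
tool shift mm [ 2.1 -0.  49.2] turn [ 0.001 -0.    -0.002] q [-0.77  0.35  0.5   1.79 -0.19  1.06 -0.27]
10.8167 [0.5692 0.165  0.0692] [2.000e-04 7.295e-01 6.840e-01 2.000e-04] [ 0.4 -0.8 -0.3] 0.03397918225094134
```

View pics/b1_m.png

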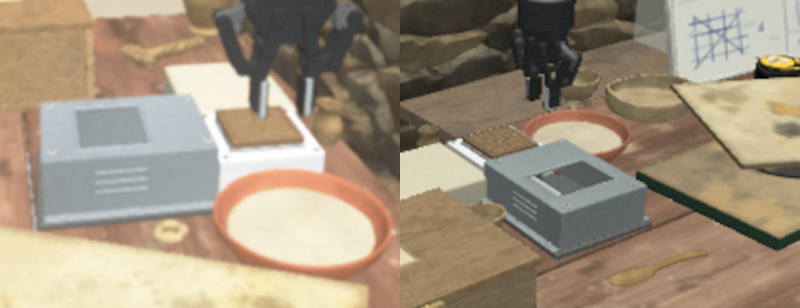

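View pics/b1_w.png

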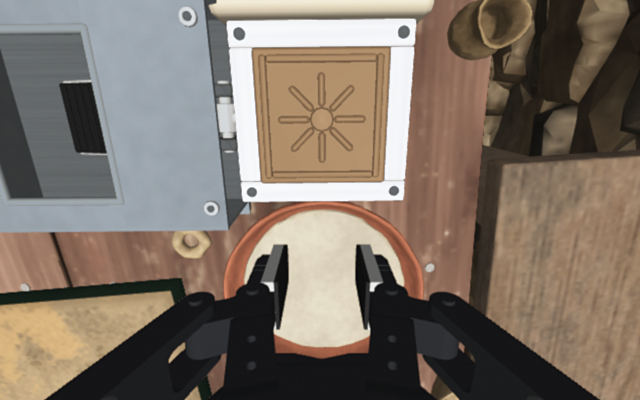

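The wrist view shows the tile at (252..388, 48..182), square to the view. The two fingertips are at (281,246) and (364,246) over the near side, with the saucer below them.

```bash
python3 - <<'E'
from h import *
s=robot.state();cw=robot.calibration("wrist");e=s["ee_pos"];q=-.0625
ux=np.array([np.cos(q),np.sin(q),0]);uy=np.array([-np.sin(q),np.cos(q),0])
for dz in (.028,.031,.034,.037): print(dz,proj(cw,[e+.011*uy-.017*ux+[0,0,dz],e+.011*uy+.017*ux+[0,0,dz]]).round(0).tolist())
o=np.array([.5735,.233])
for a,b in [(252,48),(388,48),(383,182),(263,182)]:
    d=ray(cw,a,b,.060)[:2]-o;print((d@ux[:2]*1e3).round(1),(d@uy[:2]*1e3).round(1))
im=cv2.imread("pics/b1_w.png");cv2.imwrite("pics/b1_wc.png",cv2.resize(im[200:320,220:420],None,fx=4,fy=4,interpolation=cv2.INTER_CUBIC))
im=robot.get_image("side");cv2.imwrite("pics/b1_s.png",cv2.resize(im[180:280,320:420],None,fx=5,fy=5,interpolation=cv2.INTER_CUBIC))
cs=robot.calibration("side")
for dz in (.028,.031,.034): print(dz,((proj(cs,[e-.017*ux+[0,0,dz],e+.017*ux+[0,0,dz]])-[320,180])*5).round(0).tolist())
E
```

```text
0.028 [[289.0, 241.0], [356.0, 241.0]]
0.031 [[288.0, 244.0], [357.0, 243.0]]
0.034 [[287.0, 246.0], [358.0, 246.0]]
0.037 [[287.0, 249.0], [358.0, 249.0]]
-36.5 37.1
35.3 36.9
36.7 -35.9
-35.1 -35.6
0.028 [[206.0, 328.0], [320.0, 320.0]]
0.031 [[207.0, 318.0], [321.0, 310.0]]
0.034 [[207.0, 308.0], [321.0, 301.0]]
```

View pics/b1_wc.png

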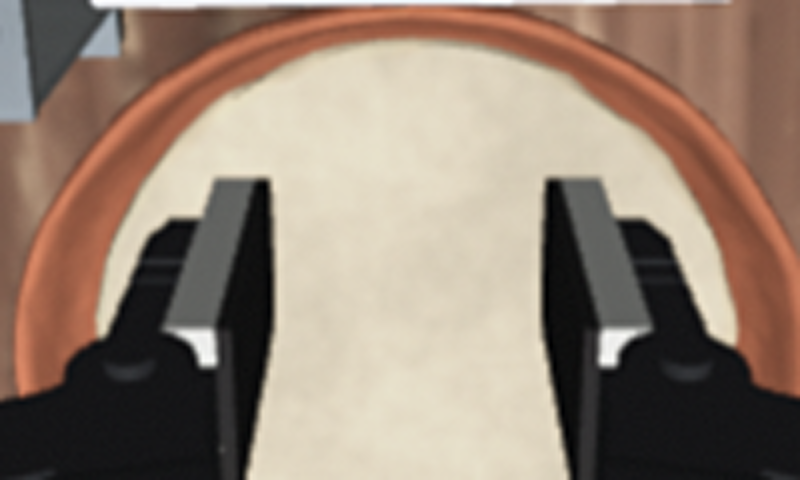

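View pics/b1_s.png

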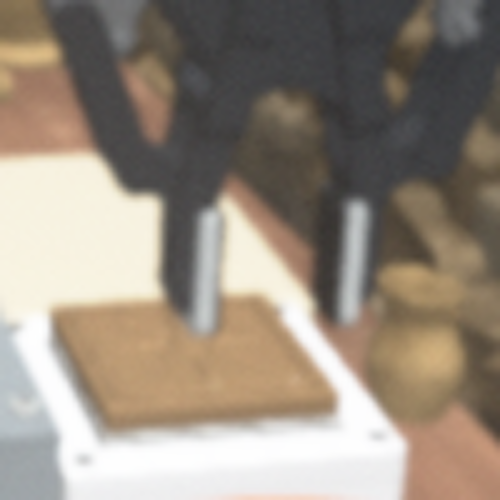

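Request:
carry_out:
  deltas:
    - [[0, 0, 15], [0, 0, 0], 0.2]
    - [[0, 0, 15], [0, 0, 0], 0.2]
    - [[0, 0, 10], [0, 0, 0], 0.2]
    - [[0, 0, 6], [0, 0, 0], 0.2]
    - [[0, 0, 0], [0, 0, 0], 0.2]
    - [[0, 0, 0], [0, 0, 0], 0.2]
    - [[0, 0, 0], [0, 0, 0], 0.2]

```text
time: 11.6
ee_pos: [0.5693, 0.1651, 0.0233]
ee_rot: [0.0, 0.73, 0.683, 0.0]
force: [0.5, -0.5, 0.4]
gripper_width: 0.0341
```

```bash
python3 tgt.py 0 -66 22.5; python3 look.py b2; python3 - <<'E'
from h import *
im=robot.get_image("side");cv2.imwrite("pics/b2_s.png",cv2.resize(im[190:300,310:420],None,fx=5,fy=5,interpolation=cv2.INTER_CUBIC))
E
```

```text
t 11.6 ee [0.5693 0.1651 0.0233] F [ 0.5 -0.5  0.4] grip 0.03412466291161493
tool shift mm [ 2.  -0.1  0.8] turn [ 0.001 -0.    -0.004] q [-0.75  0.4   0.48  1.82 -0.22  0.97 -0.24]
11.6 [0.5693 0.1651 0.0233] [2.000e-04 7.301e-01 6.834e-01 5.000e-04] [ 0.5 -0.5  0.4] 0.03412466291161493
```

View pics/b2_s.png

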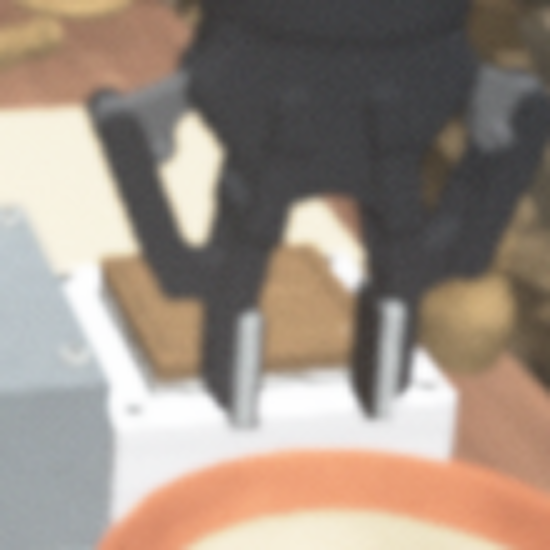

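View pics/b2_w.png

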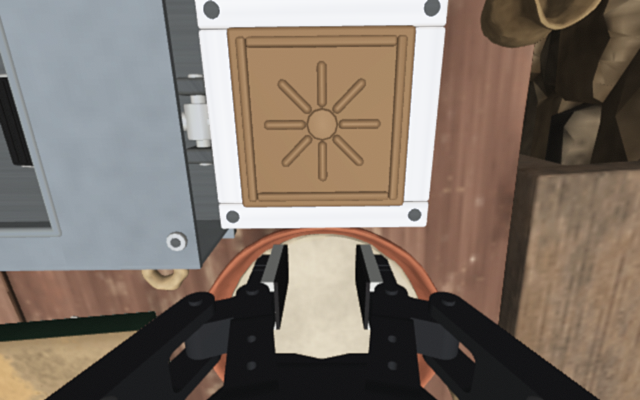

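```bash
python3 - <<'E'
from h import *
cs=robot.calibration("side");o=np.array([.5735,.233]);q=-.0625;ux=np.array([np.cos(q),np.sin(q)]);uy=np.array([-np.sin(q),np.cos(q)])
for p in [(358.4,274.8),(385.4,272.8)]:
  for z in (.046,.049,.052,.055,.058):
    d=ray(cs,*p,z)[:2]-o;print(p,z,(d@ux*1e3).round(1),(d@uy*1e3).round(1))
E
```

```text
(358.4, 274.8) 0.046 -15.7 -60.1
(358.4, 274.8) 0.049 -17.4 -65.3
(358.4, 274.8) 0.052 -19.1 -70.4
(358.4, 274.8) 0.055 -20.8 -75.6
(358.4, 274.8) 0.058 -22.5 -80.8
(385.4, 272.8) 0.046 26.1 -60.6
(385.4, 272.8) 0.049 24.0 -65.8
(385.4, 272.8) 0.052 22.0 -70.9
(385.4, 272.8) 0.055 19.9 -76.1
(385.4, 272.8) 0.058 17.8 -81.3
```

Request:
carry_out:
  deltas:
    - [[0, 0, 3.5], [0, 0, 0], 0.2]
    - [[6, 0, 0], [0, 0, 0], 0.2]
    - [[6, 0, 0], [0, 0, 0], 0.2]
    - [[3, 0, 0], [0, 0, 0], 0.2]
    - [[3, 0, 0], [0, 0, 0], 0.2]
    - [[3, 0, 0], [0, 0, 0], 0.2]
    - [[3, 0, 0], [0, 0, 0], 0.2]
    - [[0, 0, 0], [0, 0, 0], 0.2]

```text
time: 12.47
ee_pos: [0.5703, 0.1897, 0.019]
ee_rot: [-0.0, 0.73, 0.684, 0.0]
force: [0.7, -0.0, -0.4]
gripper_width: 0.034
```

```bash
python3 tgt.py 0 84.5 20; python3 look.py b3; python3 - <<'E'
from h import *
im=robot.get_image("side");cv2.imwrite("pics/b3_s.png",cv2.resize(im[190:300,310:420],None,fx=5,fy=5,interpolation=cv2.INTER_CUBIC))
E
```

```text
t 12.4667 ee [0.5703 0.1897 0.019 ] F [ 0.7 -0.  -0.4] grip 0.034026741939148286
tool shift mm [ 1.279e+02  1.000e-01 -1.000e+00] turn [-0.    -0.    -0.003] q [-0.77  0.42  0.47  1.8  -0.23  0.97 -0.28]
12.4667 [0.5703 0.1897 0.019 ] [-1.000e-04  7.298e-01  6.836e-01  1.000e-04] [ 0.7 -0.  -0.4] 0.034026741939148286
```

View pics/b3_s.png

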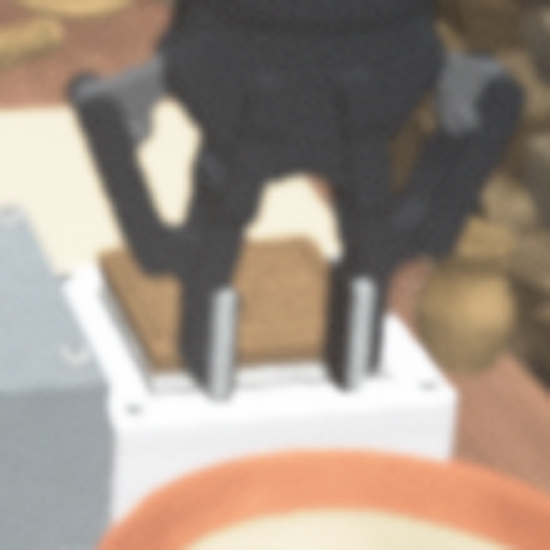

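View pics/b3_w.png

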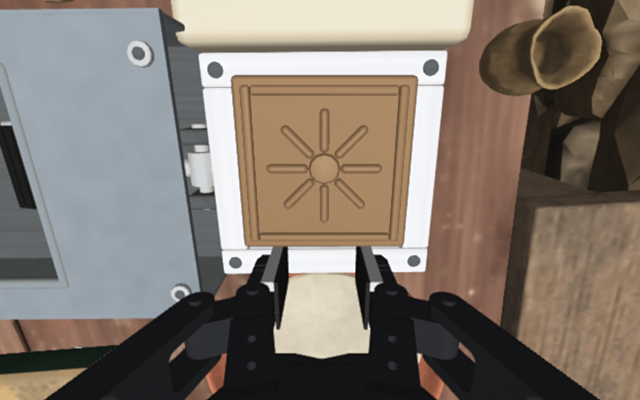

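The tile is in contact at (282,246) and (362,246) and has moved a few millimetres. There is no vertical force, so the tips are clear of the frame. I keep pushing.

Request:
carry_out:
  deltas:
    - [[5, 0, 0], [0, 0, 0], 0.2]
    - [[5, 0, 0], [0, 0, 0], 0.2]
    - [[5, 0, 0], [0, 0, 0], 0.2]
    - [[5, 0, 0], [0, 0, 0], 0.2]
    - [[5, 0, 0], [0, 0, 0], 0.2]
    - [[5, 0, 0], [0, 0, 0], 0.2]
    - [[5, 0, 0], [0, 0, 0], 0.2]
    - [[5, 0, 0], [0, 0, 0], 0.2]

```text
time: 13.33
ee_pos: [0.5731, 0.2294, 0.019]
ee_rot: [0.0, 0.73, 0.683, 0.0]
force: [0.5, -1.3, 1.5]
gripper_width: 0.034
```

```bash
python3 tgt.py 0 84.5 20; python3 look.py b4
```

```text
t 13.3333 ee [0.5731 0.2294 0.019 ] F [ 0.5 -1.3  1.5] grip 0.03402632380034725
tool shift mm [88.2 -0.1 -1. ] turn [ 0.     0.    -0.004] q [-0.81  0.45  0.46  1.76 -0.23  0.98 -0.33]
13.3333 [0.5731 0.2294 0.019 ] [1.000e-04 7.301e-01 6.834e-01 0.000e+00] [ 0.5 -1.3  1.5] 0.03402632380034725
```

View pics/b4_w.png

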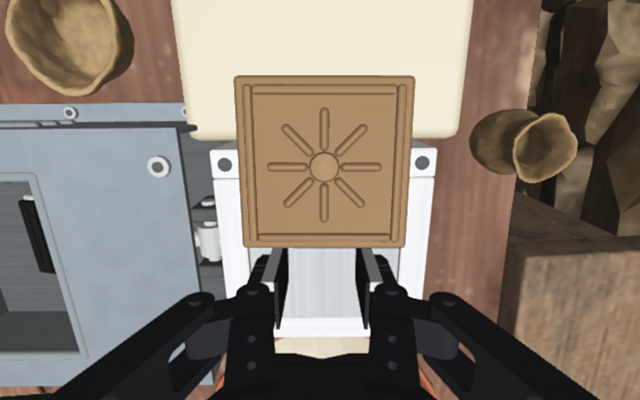

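View pics/b4_m.png

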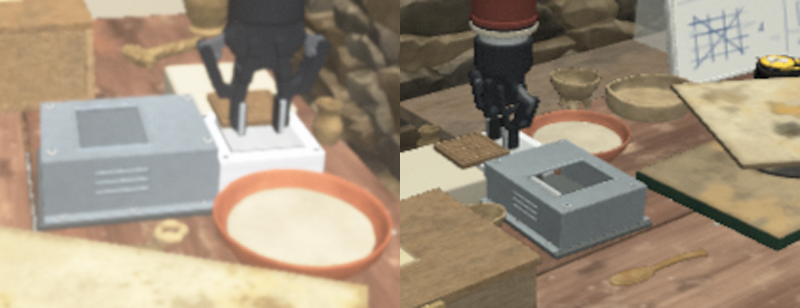

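The tile slides straight, with its edge spanning (245..405, 247), and is half over the bat. 88 mm remain.

Request:
carry_out:
  deltas:
    - [[5, 0, 0], [0, 0, 0], 0.2]
    - [[5, 0, 0], [0, 0, 0], 0.2]
    - [[5, 0, 0], [0, 0, 0], 0.2]
    - [[5, 0, 0], [0, 0, 0], 0.2]
    - [[5, 0, 0], [0, 0, 0], 0.2]
    - [[5, 0, 0], [0, 0, 0], 0.2]
    - [[5, 0, 0], [0, 0, 0], 0.2]
    - [[5, 0, 0], [0, 0, 0], 0.2]

```text
time: 14.15
ee_pos: [0.5756, 0.2693, 0.019]
ee_rot: [0.0, 0.73, 0.683, -0.0]
force: [-0.5, -0.6, 0.6]
gripper_width: 0.0341
```

```bash
python3 tgt.py 0 84.5 20; python3 look.py b5
```

```text
t 14.15 ee [0.5756 0.2693 0.019 ] F [-0.5 -0.6  0.6] grip 0.03406345744509444
tool shift mm [48.2 -0.  -1. ] turn [-0.     0.    -0.003] q [-0.85  0.48  0.44  1.71 -0.24  1.   -0.39]
14.15 [0.5756 0.2693 0.019 ] [ 0.000e+00  7.300e-01  6.834e-01 -1.000e-04] [-0.5 -0.6  0.6] 0.03406345744509444
```

View pics/b5_w.png

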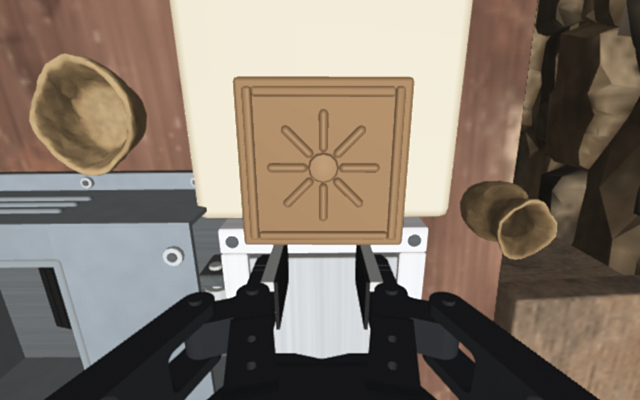

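Request:
carry_out:
  deltas:
    - [[6, 0, 0], [0, 0, 0], 0.2]
    - [[6, 0, 0], [0, 0, 0], 0.2]
    - [[6, 0, 0], [0, 0, 0], 0.2]
    - [[6, 0, 0], [0, 0, 0], 0.2]
    - [[6, 0, 0], [0, 0, 0], 0.2]
    - [[6, 0, 0], [0, 0, 0], 0.2]
    - [[6, 0, 0], [0, 0, 0], 0.2]
    - [[4, 0, 0], [0, 0, 0], 0.2]

```text
time: 14.97
ee_pos: [0.5786, 0.3157, 0.019]
ee_rot: [-0.0, 0.73, 0.684, 0.0]
force: [-0.1, -0.3, 0.3]
gripper_width: 0.0341
```

```bash
python3 tgt.py 0 84.5 20; python3 look.py b6
```

```text
t 14.9667 ee [0.5786 0.3157 0.019 ] F [-0.1 -0.3  0.3] grip 0.03410983214789091
tool shift mm [ 1.6  0.  -1. ] turn [-0.    -0.    -0.003] q [-0.89  0.53  0.43  1.65 -0.25  1.02 -0.45]
14.9667 [0.5786 0.3157 0.019 ] [-0.      0.7299  0.6836  0.    ] [-0.1 -0.3  0.3] 0.03410983214789091
```

View pics/b6_w.png

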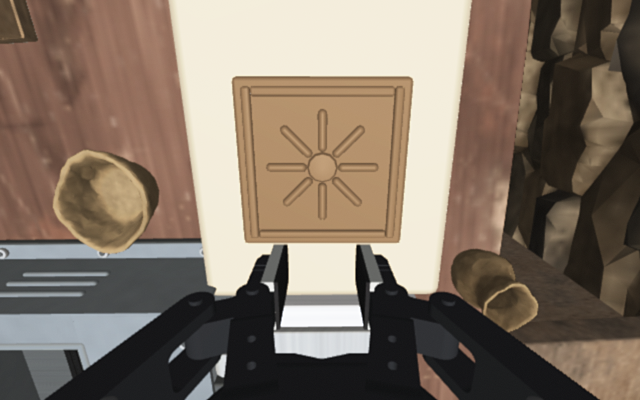

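View pics/b6_m.png

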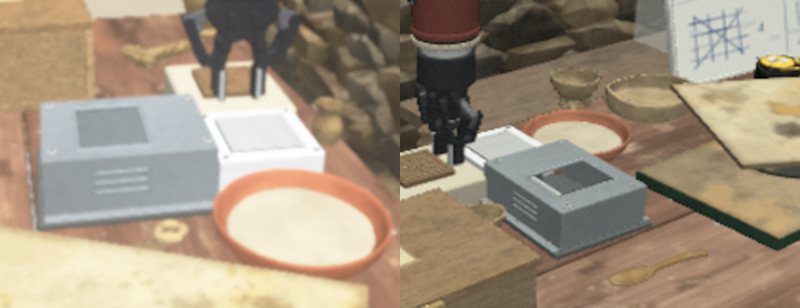

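The whole tile lies on the bat: its near edge is at row 242 and the bat's edge at row 293. I back off and lift.

Request:
carry_out:
  deltas:
    - [[-5, 0, 0], [0, 0, 0], 0.2]
    - [[-10, 0, 0], [0, 0, 0], 0.2]
    - [[-5, 0, -5], [0, 0, 0], 0.2]
    - [[0, 0, -20], [0, 0, 0], 0.2]
    - [[0, 0, -30], [0, 0, 0], 0.2]
    - [[0, 0, -35], [0, 0, 0], 0.2]
    - [[0, 0, -30], [0, 0, 0], 0.2]
    - [[0, 0, 0], [0, 0, 0], 0.2]

```text
time: 15.78
ee_pos: [0.5808, 0.2946, 0.1465]
ee_rot: [0.001, 0.731, 0.683, 0.005]
force: [0.4, -0.1, -0.5]
gripper_width: 0.034
```

Request:
carry_out:
  deltas:
    - [[0, 0, -30], [0, 0, 0], 0.2]
    - [[0, 0, 0], [0, 0, 0], 0.2]
    - [[0, 0, 0], [0, 0, 0], 0.2]
    - [[0, 0, 0], [0, 0, 0], 0.2]

```text
time: 16.12
ee_pos: [0.5774, 0.2939, 0.169]
ee_rot: [-0.0, 0.73, 0.683, 0.0]
force: [-0.7, -0.2, -0.2]
gripper_width: 0.0343
```

```bash
python3 look.py b7; python3 - <<'E'
from h import *
c=robot.calibration("side")
im=robot.get_image("side");cv2.imwrite("pics/s10.png",cv2.resize(im[195:355,190:450],None,fx=3,fy=3,interpolation=cv2.INTER_CUBIC))
for n,z in dict(saucer=.035,ring=.01,vase=.05,mallet=.028).items():
    for m in robot.masks_of("side",n)[:1]: print(n,round(m["p"],2),m["centre"],ray(c,m["centre"][1],m["centre"][0],z).round(3))
E
```

```text
16.1167 [0.5774 0.2939 0.169 ] [-0.000e+00  7.304e-01  6.830e-01  1.000e-04] [-0.7 -0.2 -0.2] 0.03430169374078108
saucer 0.78 [316.2, 385.6] [0.558 0.081 0.035]
ring 0.62 [321.4, 298.3] [0.453 0.13  0.01 ]
vase 0.81 [249.4, 405.1] [0.656 0.231 0.05 ]
mallet 0.71 [204.3, 292.5] [0.533 0.532 0.028]
```

View pics/b7_w.png

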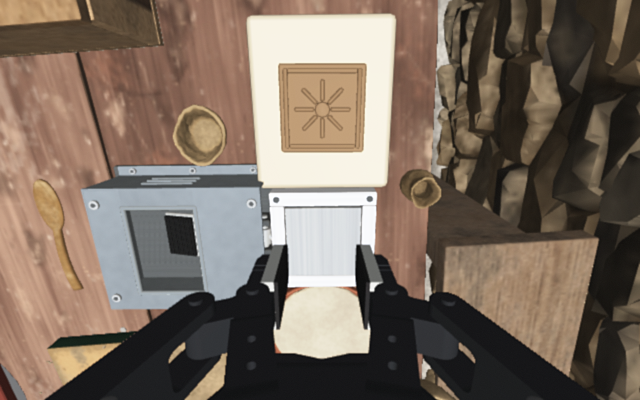

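View pics/s10.png

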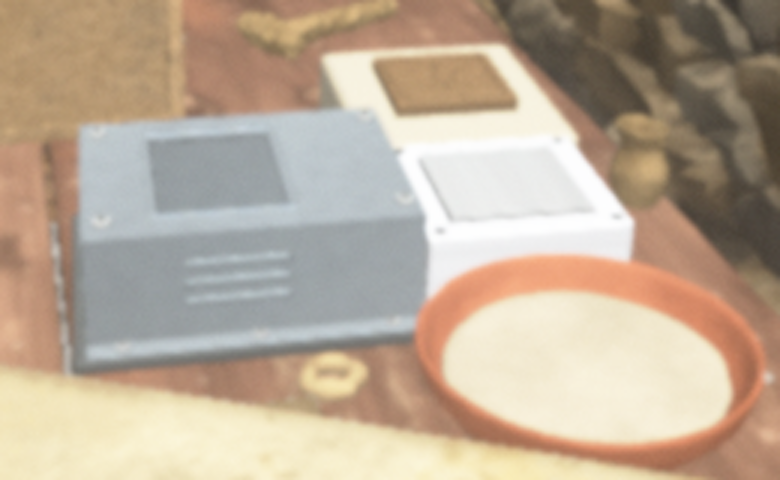

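The tile is flat and central on the bat at (322,108) in the wrist view. The lever is still down with its plate raised, and the saucer, ring, vase and mallet look the same as in the earlier side picture. I hand in.

```bash
python3 -c "
from station import robot
print(robot.hand_in())"
```

```text
the job is handed in; nothing more can be done
None
```

The tile is out of the mould and lying flat near the middle of the plaster bat, and the lever is still down. I handed the job in at about 16 s; no verdict is reported.

**What I did**
- **Lever:** I reached through the guard window with closed fingers, centred on the pad. I pressed until the stop, where the vertical force rose from 3 N to 33 N, then withdrew straight up.
- **Tile:** I pushed it along the mould's +y side with two half-open fingertips, in a straight line, onto the bat. The tips felt almost no force throughout the push.

**Last checks**
- **Tile and lever:** The whole tile shows inside the bat's outline with margin on every side. The lever pad is down and the knock-out plate is raised.
- **Bystanders:** The saucer, ring, vase and mallet look unmoved to the eye in the side picture. The detector's centres shifted by 3–20 mm: mallet 20, saucer 11, ring 4 and vase 4. I put this down to detector noise. The cup was checked only by eye.
- **Guard:** I saw no sign of contact with it. The sideways force during the press was at most about 14 N, which I put down to friction on the pad.

**Disagreements**
- **Finger length:** The visible fingertips ended about 28 mm short of the reported TCP. All three cameras and the height at the stop agreed on this, so I corrected every height for it.
- **First wrist measurement:** My first wrist-camera reading of the window was about 5–9 mm off the other views. A closer one agreed with them to within a millimetre.

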